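# Fit the idler roller and hold the belt tensioner open

### The arm

A 7-joint arm with a two-finger parallel gripper is mounted at the origin on a cart in front of the work surface, level with it; the furniture and walls round the work are solid. World frame = base frame: x ahead of the robot, y to its left, z up, the work surface at z = 0. Lengths are in m, angles in rad, forces in N, time in s.
With the tool pointing down it reaches from about 0.425 to 0.925 m from the base axis. Payload 6.8 kg.
Tool frame: the origin (TCP) lies at the very end of the fingers, on their centre line; the grasp point (between the pads) lies bot.grip_point_offset behind it (bot.grip_point_offset is the distance from the TCP to the grasp point, in m); z points along the fingers, y is the line along which they close (so a half turn about z gives the same grasp; the last joint's range is limited). The gripper opens to 85 mm and grips with 20 to 120 N. Pads are 22 mm wide; open, the fingers measure 114 mm over their backs; the gripper's body (76 mm by 85 mm) begins 54 mm behind the grasp point. The pads swing forward as they close: fully open they stand 13 mm farther back than shut.
Start: joints at [-1.267, 0.477, 0.022, 1.555, -0.011, 1.109, -0.083], TCP at [0.27, 0.619, 0.231] pointing down, gripper open.
Joint ranges: [-2.96, 2.96], [-0.34, 2.1], [-1.41, 1.46], [0.24, 2.44], [-1.37, 4.51], [0.17, 1.92], [-2.96, 2.96]. Speed limits (rad/s): [2.39, 2.39, 3.14, 3.14, 3.14, 3.14, 3.14].

### API

Orientations are given as a unit quaternion [w, x, y, z].
In Python, from station import bot, imaging gives the robot as it stands. The module is installed in compiled form; this text tells all that it offers.
- The arm moves only by the tool carry_out, never from a script. Its argument "targets" is one flat list of numbers, 5 for each row, row after row: the closure in counts, from 0 (fully open) to 255 (shut), then the shift along the world's x, y, z in mm, then the turn about the world's z in degrees. A call has 1 to 20 rows; each row shifts and turns the commanded pose from where the row before left it; what a row does not reach is not made up. A row lasts 1/10 s, in which the tool goes at most 50 mm and 8.59 degrees, less where a joint would pass 70% of its speed; a pose out of reach is approached as far as the arm can. A call is refused whole if a number of a shift passes 50 or a number of a turn 8.59, either way. A call with a gripper value outside its range is refused whole. The fingers move at their own pace and stop on an object; "newtons" is the grip in N (left out, the last holds). Time passes only in rows, so rows that do not move let the fingers close. It gives the time, the measured TCP pose, the force, the opening and the grip force at its end, in the units of the state.
- bot.get_obs(): the state, without advancing time (a new reading comes with each control period).
- imaging.read_camera(name): name is "scene" or "top" or "wrist"; returns a dict with "frame" (384x512x3 uint8, red, green, blue), "fov_y" (degrees; the focal length in pixels is half the picture's height over the tangent of half this angle, whatever the lens; pixels are square), "cx", "cy" (the principal point, pixels), "k1" (the pictures are not rectified: a ray, as slopes to the right and down, at radius r is drawn at 1 + k1 r^2 times it, then the intrinsics apply), "pose" (4x4, takes a point from camera to world coordinates); the wrist camera has in their place "tool_from_camera" (4x4, takes a point from camera to tool coordinates, whose origin is the TCP and whose axes are the flange's). Camera axes: x right, y up, looking along -z (the intrinsics and any distortion apply to the point x, -y, -z); pixel columns grow to the right and rows downward; lengths in m; the calibration is good to about 2 mm. A picture is of the moment at which its call begins: read the wrist's pose just before it. There is no depth.
- bot.hand_in(): hands the job in; it is judged then, once.
The state is a dict: "t": time; "q": joint angles; "joint_vel": joint speeds; "joint_torque": joint torques, N m; "eef_pos": TCP position; "tool_rot": TCP orientation; "contact_force": force on the tool from outside, world axes, zero at the start; "torque": the same for the moment, N m; "gripper_width": opening from 0.0 (shut) to 1.0 (fully open); "grasp_force": force on a finger pad.
Only numpy, scipy, OpenCV 4.12 (cv2) and the standard library are available. Lean on these libraries where they do the work, as an engineer would, in place of code of your own. Each camera call takes 0.05 s, during which the arm holds its last target. There are 200 camera calls.

### The job

Drop the loose white idler roller over the steel pin of the red spring-loaded tensioner arm on the belt rig, so that it sits flat on its shoulder, and let go of it. Then swing the arm against its spring, away from the two pulleys, until it is fully against its stop, and finish still holding it there by the black grip post, off the roller, so that I can loop the belt on. Do not let the arm snap back, and leave the other things on the bench where they are.

Things in the scene. Friction and masses are not known exactly. Their poses are not given: they have to be found in the camera images.
- roller: loose idler roller, a white plastic ring with a brass bore sleeve: 34 mm outside diameter, 14 mm high, open bore 12 mm, about 30 g. It lies flat on the bench. Origin: centre of its underside; z up along its axis.
- rig: fixed belt rig: grey metal deck 180 mm (x) by 260 mm (y) on legs, deck top 95 mm above the bench. Origin: under the deck's centre, at bench height. Two aluminium pulleys stand near its -x edge (toward the robot), tops 45 mm above the deck: 54 mm wide at x -50, y +85; 28 mm wide at x -55, y -100. The arm pivots at x +20, y +90 mm. Yaw within 0.35 rad.
- tension_arm (a joint): swing of the red tensioner arm about its upright pivot: 0 at rest (arm points to the rig's -y, 0.2 rad toward -x), 0.90 rad at its stop; positive is counter-clockwise from above, free end away from the pulleys toward the rig's +x. A preloaded spring drives it back to 0: 0.40 N m at rest, 0.76 N m at the stop (5.6 N at the grip post).
- pin_seat (a point): seat for the roller's underside, on the arm 75 mm from the pivot: centre of the top of a 16 mm wide steel shoulder, 26 mm above the deck; an upright pin (9 mm diameter, 23 mm tall, top 6 mm tapered) stands on it. x along the arm to its free end, y across it (the way it swings), z up. The arm is an 18 mm wide bar, top 22 mm above the deck; beside it is free room for fingers.
- post_grip (a point): the black upright grip post at the free end of the arm, 135 mm from the pivot (60 mm beyond the pin): round, 14 mm diameter, its grip from 28 to 70 mm above the deck. This point is on its axis, 55 mm above the deck. Axes as pin_seat.
- pivot_axis (a point): point on the arm's upright turning axis, 55 mm above the deck (the level of post_grip). The pivot boss there is 28 mm wide and ends 34 mm above the deck; two stop pins, 11 mm wide and 24 mm high, stand 38 mm from the axis.
- solder_spool: bystander: reel of solder, 55 mm across, 40 mm high, standing; origin at centre of its underside
- small_bottle: bystander: small white bottle with a red cap, 24 mm across, 51 mm high; origin at centre of its underside
- screwdriver: bystander: screwdriver with a red handle, 197 mm long along its y, 25 mm high, lying; origin at the middle of its underside
- side_cutters: bystander: side cutters with blue handles, 129 mm long along its y, 10 mm high, lying; origin at the middle of its underside
- hex_key: bystander: black hex key, 82 mm long along its y, 5 mm high, lying; origin at the middle of its underside

How it is judged:
By the outcome, as a careful person would: the job done as asked, in the order asked, and still so for the second after the job is handed in, while the arm keeps its last pose, push and grip.
It also fails if it takes over 59 s, if anything falls off the work surface, if the arm or the gripper's body presses on something with over 40 N, if the wrist force passes 120 N, or if a joint passes its speed limit or range.

## Working session

There is one attempt and no reset: what is moved stays moved. The work goes in short steps, Python scripts to look and compute and a tool call to move; the robot and the scene stay as the last step left them, time stands still between calls to the robot, and variables do not carry over. Pictures are saved under pics/ and viewed, at most 10 in all, crops included, and the job is handed in when it is done.

Besides the shell and the picture viewer there is one more tool, called after "Call:" as a command line: name --argument value ..., lists and objects as JSON in quotes. carry_out: Moves the arm, as the interface text tells. Its arguments: {"type":"object","properties":{"targets":{"type":"array","items":{"type":"number"}},"newtons":{"type":"number"}},"required":["targets"]}

```bash
mkdir -p pics
cat > h.py <<'E'
import numpy as np, cv2
from station import bot, imaging
from scipy.spatial.transform import Rotation as R
def cam(n):
    o=bot.get_obs(); c=imaging.read_camera(n)
    if n=="wrist":
        T=np.eye(4);q=o["tool_rot"];T[:3,:3]=R.from_quat([q[1],q[2],q[3],q[0]]).as_matrix();T[:3,3]=o["eef_pos"]
        c["pose"]=T@np.array(c["tool_from_camera"])
    c["pose"]=np.array(c["pose"]); return c
def pix(c,P):
    P=np.atleast_2d(P); T=np.linalg.inv(c["pose"]); p=P@T[:3,:3].T+T[:3,3]
    f=192/np.tan(np.radians(c["fov_y"]/2)); s=np.c_[p[:,0]/-p[:,2],-p[:,1]/-p[:,2]]
    s=s*(1+c["k1"]*(s**2).sum(1,keepdims=True)); return s*f+[c["cx"],c["cy"]]
def ray(c,u,z):
    f=192/np.tan(np.radians(c["fov_y"]/2)); d=(np.array(u,float)-[c["cx"],c["cy"]])/f; s=d.copy()
    for _ in range(20): s=d/(1+c["k1"]*(s@s))
    v=c["pose"][:3,:3]@np.array([s[0],-s[1],-1]); o=c["pose"][:3,3]
    return o+v*(z-o[2])/v[2]
def save(c,n,crop=None,k=1):
    a=c["frame"][:,:,::-1]
    if crop: x0,y0,x1,y1=crop; a=a[y0:y1,x0:x1]
    cv2.imwrite("pics/"+n+".png",cv2.resize(a,None,fx=k,fy=k,interpolation=cv2.INTER_CUBIC))
    import pickle; pickle.dump(c,open("pics/"+n+".pkl","wb"))
def load(n):
    import pickle; return pickle.load(open("pics/"+n+".pkl","rb"))
E
python3 - <<'E'
from h import *
save(cam("top"),"top",k=1.56); save(cam("scene"),"scene",k=1.56)
o=bot.get_obs();print(o,bot.grip_point_offset); print(load("top")["pose"],load("scene")["pose"])
E
```

```text
{'t': 0.1, 'q': array([-1.26709772,  0.47773133,  0.02234978,  1.55633406, -0.0115419 ,
        1.10931853, -0.08311076]), 'joint_vel': array([ 0.00022574, -0.0026544 ,  0.00183381, -0.00425756, -0.0007588 ,
        0.00176502,  0.00165021]), 'joint_torque': array([ 4.25427381e-03, -5.97761393e+01,  1.61349278e+00, -2.81954706e+01,
        1.27645856e-02,  4.97143992e-03, -1.17365138e-05]), 'eef_pos': array([0.26996377, 0.61808201, 0.23042158]), 'tool_rot': array([-1.27140502e-04,  2.04455095e-01,  9.78875591e-01, -8.22082350e-04]), 'contact_force': array([ 0.65053078, -0.06212049, -0.93050017]), 'torque': array([ 0.01908064, -0.02057872, -0.02249506]), 'grasp_force': 0.0, 'gripper_width': 0.998011243492877} 0.0187
[[ 0.0058914   0.99058472 -0.13677429  0.38424852]
 [-0.99957561  0.00973578  0.0274556   0.03119541]
 [ 0.0285287   0.13655449  0.99022168  1.02363066]
 [ 0.          0.          0.          1.        ]] [[ 0.70354281  0.39014751 -0.59398016 -0.32093607]
 [-0.71063453  0.38022849 -0.59196694 -0.81787449]
 [-0.00510625  0.8385769   0.54475931  0.89957737]
 [ 0.          0.          0.          1.        ]]
```

View pics/top.png

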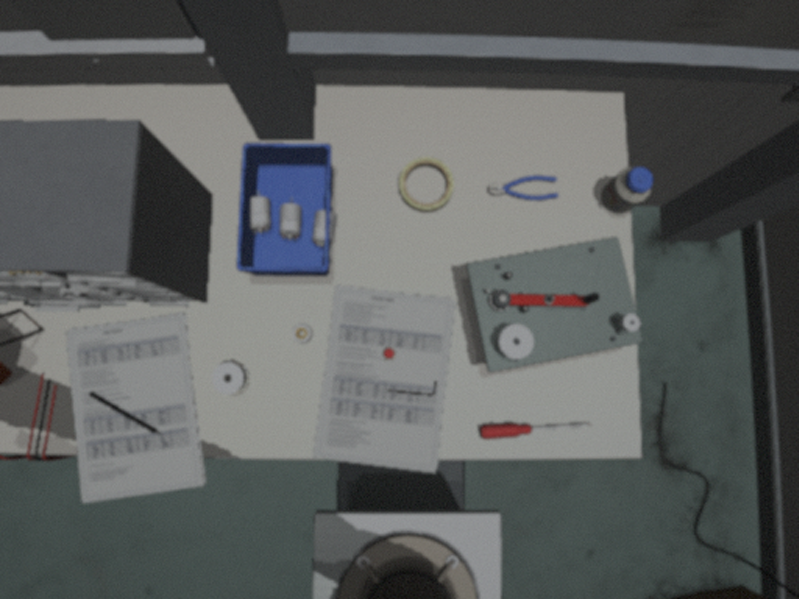

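View pics/scene.png

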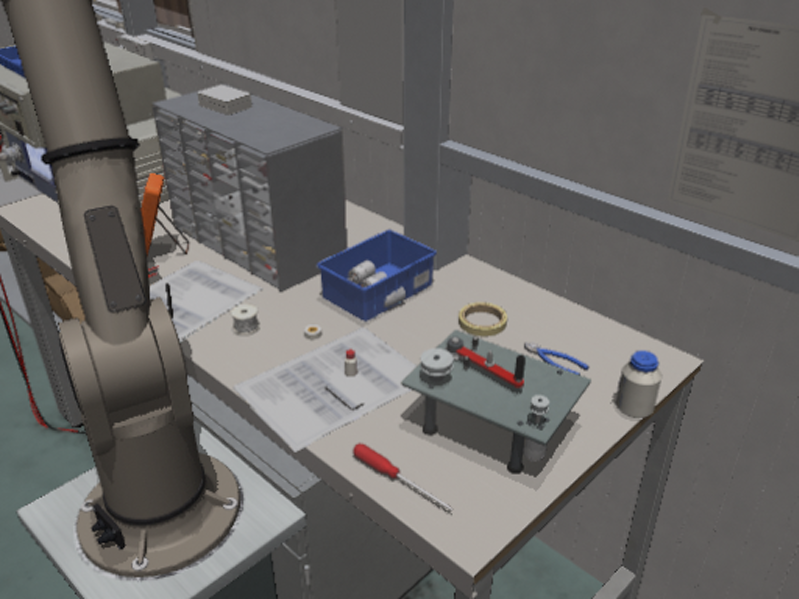

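The top view shows the roller at (303,333), the bottle at (389,353), the spool at (230,378), the arm pivot at (501,298), the post at (590,297) and the pulleys at (515,341) and (629,322). Next I'll compute positions from these.

Run:
```python
from h import *
from scipy.optimize import least_squares as LS
c=load("top");s=load("scene")
k=1.56
print("roller",ray(c,np.array([303,333])/k,.014),ray(s,np.array([313,329])/k,.014))
print("bottle",ray(c,np.array([389,353])/k,.05))
L=np.array([[-.05,.085,.14],[-.055,-.1,.14],[.02,.09,.129]])
u=np.array([[515,341],[629,322],[501,298]])/k
v=np.array([[436,355],[540,400],[455,342]])/k
def w(p,L):
    a=p[2]; return np.c_[p[0]+L[:,0]*np.cos(a)-L[:,1]*np.sin(a),p[1]+L[:,0]*np.sin(a)+L[:,1]*np.cos(a),L[:,2]]
r=LS(lambda p:np.r_[(pix(c,w(p,L))-u).ravel(),(pix(s,w(p,L))-v).ravel()],[.5,-.3,0])
print(r.x,r.fun.round(1))
th=-np.pi/2-.2+np.array([0,.9])
for t in th:
  M=np.array([[.02+d*np.cos(t),.09+d*np.sin(t),z] for d,z in((0,.129),(.075,.144),(.135,.165))])
  W=w(r.x,M);print(W.round(4),np.degrees(t+r.x[2]),(pix(c,W)*k).round(), (pix(s,W)*k).round())
print(cam("wrist")["tool_from_camera"],s["fov_y"])
```

```text
roller [0.45208864 0.18219732 0.014     ] [0.45535919 0.18334939 0.014     ]
bottle [0.41765641 0.0332258  0.05      ]
[ 0.49966877 -0.23401673  0.19036393] [ 0.5 -0.2  1.6 -0.2  0.6 -0.4 -0.6  0.6 -1.  -0.8 -0.8 -1.7]
[[ 0.5023 -0.1419  0.129 ]
 [ 0.5016 -0.2169  0.144 ]
 [ 0.501  -0.2769  0.165 ]] -90.55210609702942 [[502. 297.]
 [552. 297.]
 [595. 296.]] [[454. 339.]
 [489. 351.]
 [519. 356.]]
[[ 0.5023 -0.1419  0.129 ]
 [ 0.5606 -0.189   0.144 ]
 [ 0.6072 -0.2268  0.165 ]] -38.98590453525532 [[502. 297.]
 [533. 259.]
 [560. 227.]] [[454. 339.]
 [498. 329.]
 [533. 317.]]
[[-1.07572341e-03  9.56666104e-01  2.91185178e-01  7.51330749e-02]
 [ 9.99999394e-01  9.60911801e-04  5.37290413e-04  6.26048008e-04]
 [ 2.34204253e-04  2.91185579e-01 -9.56666558e-01 -1.42955489e-01]
 [ 0.00000000e+00  0.00000000e+00  0.00000000e+00  1.00000000e+00]] 42.61152097847756
```

Call:
carry_out --targets '[0,15,-36,0,-5.5,0,15,-36,0,-5.5,0,15,-36,0,-5.5,0,15,-36,0,-5.5,0,15,-36,0,-5.5,0,15,-36,0,-5.5,0,15,-36,0,-5.5,0,15,-36,0,-5.5,0,15,-36,0,-5.5,0,15,-36,0,-5.5,0,15,-36,-30,-5.5,0,18,-39,-30,-5.9,0,0,0,-20,0,0,0,0,0,0]' --newtons 40

```text
t: 1.55
eef_pos: [0.4508, 0.1833, 0.1504]
tool_rot: [-0.0, 0.708, 0.706, -0.003]
contact_force: [-1.5, -0.0, 0.0]
gripper_width: 0.998
grasp_force: 0.0
```

Run:
```python
from h import *
c=cam("wrist");save(c,"w1",k=1.5)
o=bot.get_obs();print(o["eef_pos"],o["tool_rot"],o["q"],o["t"]);print(pix(c,[[.4535,.183,.014]])*1.5)
```

```text
[0.4515184  0.1848952  0.15187506] [-2.96251108e-04  7.07164469e-01  7.07047630e-01 -1.40497695e-03] [-0.84459682  0.28403188  0.38802796  2.09035973 -0.14854111  0.79572139
 -0.36620723] 1.6
[[402.00289991 278.57146274]]
```

View pics/w1.png

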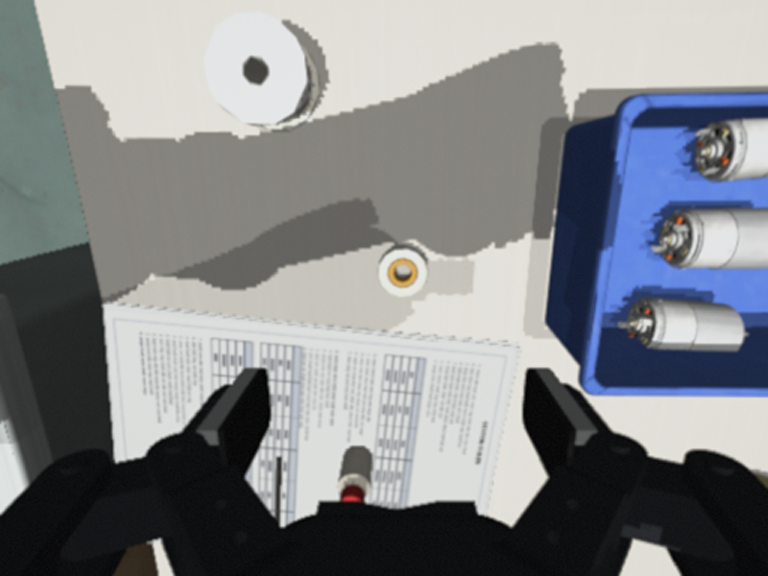

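Wrist view: the roller's top ring is centred at about (403,270), with the fingers on either side at x≈260 and 535.

Run:
```python
from h import *
c=load("w1");f=c["frame"].astype(float)
print(ray(c,np.array([403,270])/1.5,.014), pix(c,[bot.get_obs()["eef_pos"]])*1.5,c["cx"],c["cy"])
```

```text
[0.45416334 0.18893562 0.014     ] [[399.96842428 372.79068307]] 264.0721006281209 195.2530552468574
```

Call:
carry_out --targets '[0,1.5,4,-40,0,0,0,0,-40,0,0,0,0,-40,0,0,0,0,-15,0,0,0,0,0,0,0,0,0,0,0]'

```text
t: 2.2
eef_pos: [0.4546, 0.1908, 0.0188]
tool_rot: [-0.0, 0.707, 0.708, 0.001]
contact_force: [0.6, -0.6, -0.1]
gripper_width: 1.002
grasp_force: 0.0
```

Run:
```python
from h import *
c=cam("wrist");save(c,"w2",k=1.5)
o=bot.get_obs();print(o["eef_pos"],o["tool_rot"],o["t"]);print(pix(c,[[.454,.188,.014]])*1.5,pix(c,[o["eef_pos"]])*1.5)
```

```text
[0.45495577 0.1907419  0.01920247] [1.38663728e-04 7.06632063e-01 7.07579745e-01 1.41870525e-03] 2.25
[[396.30370797 375.40697822]] [[398.93231415 375.38682229]]
```

View pics/w2.png

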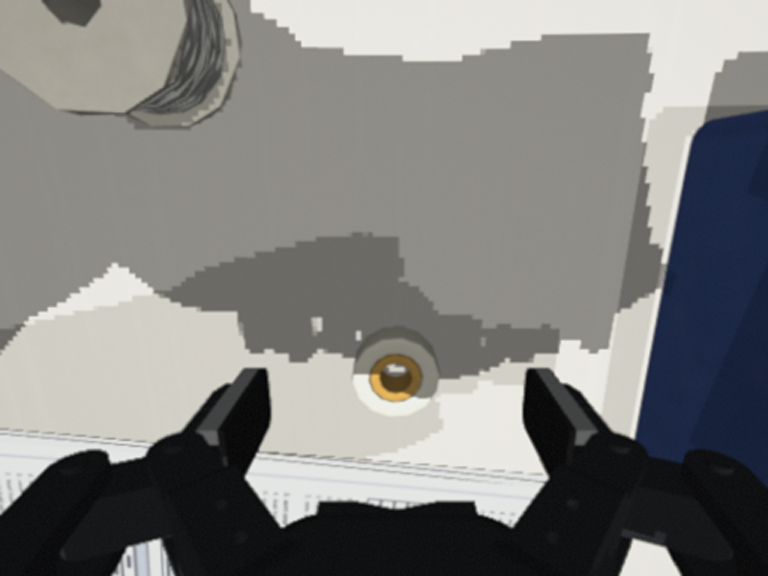

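The roller's top is centred at (397,373), lined up with the fingers to about 2 mm. Next I lower and grip.

Call:
carry_out --targets '[0,-0.5,-2,-15,0,120,0,0,0,0,200,0,0,0,0,200,0,0,0,0,200,0,0,0,0,200,0,0,0,0,200,0,0,0,0,200,0,0,0,0]'

```text
t: 3.05
eef_pos: [0.454, 0.1879, 0.0039]
tool_rot: [-0.0, 0.707, 0.707, 0.001]
contact_force: [-1.2, -0.4, 9.2]
gripper_width: 0.374
grasp_force: 38.7
```

Call:
carry_out --targets '[200,0,0,20,0,200,0,0,45,0,200,0,0,45,0,200,0,0,45,0,200,0,-20,40,0,200,5,-38,0,0,200,5,-38,0,0,200,5,-38,0,0,200,5,-38,0,0,200,5,-38,0,0,200,5,-38,0,0,200,5,-38,0,0,200,5,-38,0,0,200,5,-38,0,0,200,2,-38,0,0,200,0,0,0,0,200,0,0,-10,0,200,0,0,0,0,200,0,0,0,0]'

```text
t: 4.95
eef_pos: [0.5001, -0.2109, 0.1871]
tool_rot: [-0.001, 0.706, 0.708, -0.0]
contact_force: [0.1, 0.4, 1.2]
gripper_width: 0.374
grasp_force: 39.9
```

Run:
```python
from h import *
c=cam("wrist");save(c,"w3",k=1.5); save(cam("top"),"t3",(280,120,430,245),5)
o=bot.get_obs();print(o["eef_pos"],o["tool_rot"],o["t"],o["contact_force"],o["gripper_width"]);print(pix(c,[[.5016,-.2169,.144],[.5023,-.1419,.129],[.501,-.2769,.165]])*1.5)
```

```text
[ 0.50053326 -0.2113954   0.18764951] [-2.33612718e-04  7.06371940e-01  7.07840809e-01  1.32197907e-04] 5.05 [-0.08319108  0.11393709  0.31073976] 0.3687754689343521
[[400.77136189 342.94707924]
 [402.75581106 176.26061981]
 [399.33795147 481.62333809]]
```

View pics/w3.png

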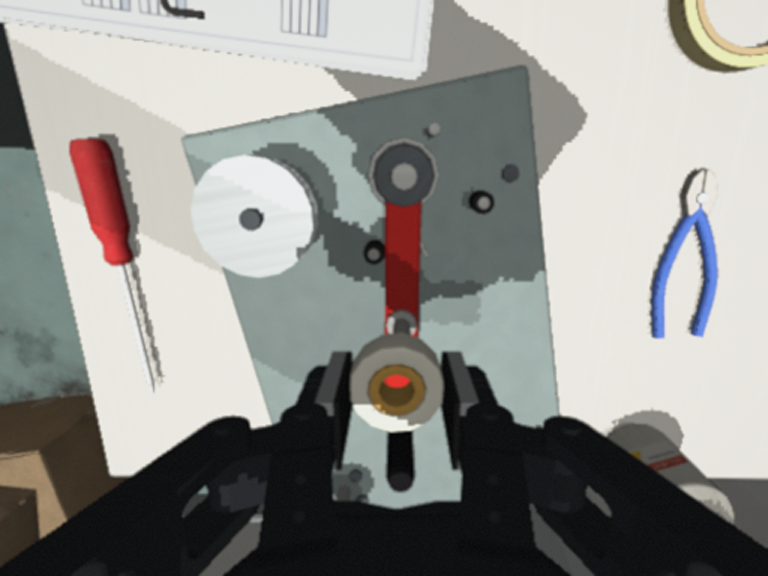

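The wrist view shows the pivot at (404,176), the post at (400,480) and the shoulder and pin near (402,325), partly behind the roller. These match the model to within about 1 mm. The bore's top is near (397,388), so I'll enlarge that area.

Run:
```python
from h import *
c=load("w3");save(c,"w3c",(218,195,318,295),8) if 0 else cv2.imwrite("pics/w3c.png",cv2.resize(c["frame"][200:330,215:320,::-1],None,fx=4.5,fy=4.5,interpolation=cv2.INTER_CUBIC))
print(ray(c,np.array([396.5,388])/1.5,.1976))
for s in ([.5016,-.2169],):
  for z in (.121,.144): print((pix(c,[[*s,z]])-[215,200])*4.5)
```

```text
[ 0.49959624 -0.21040823  0.1976    ]
[[233.57668474  75.56336798]]
[[234.81408566 128.84123772]]
```

View pics/w3c.png

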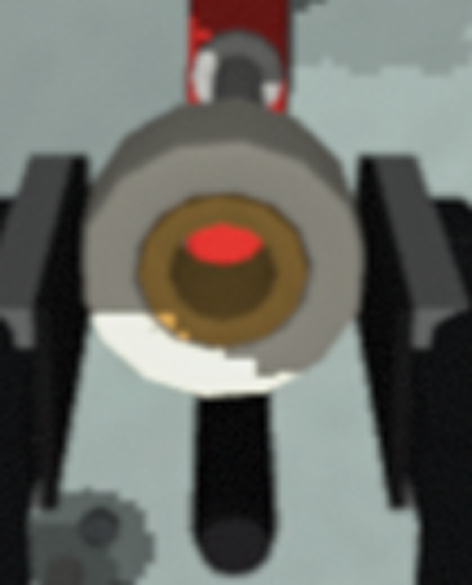

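In the crop (4.5×), the roller's top disc is centred at (222.5,270) and 279 px wide. The shoulder and pin are centred at x≈238, with the shoulder's rear edge at y≈31. The post's top is centred at x≈236.

Run:
```python
from h import *
c=load("w3"); U=lambda p:np.array(p)/4.5+[215,200]
for z in (.194,.1976,.201):
  C=ray(c,U([222.5,270]),z); a=np.linspace(0,2*np.pi,73)
  q=(pix(c,np.c_[C[0]+.017*np.cos(a),C[1]+.017*np.sin(a),0*a+z])-[215,200])*4.5
  print(z,C,q.min(0),q.max(0))
for p in ([.5016,-.2169],[.5026,-.2163]):
  q=(pix(c,np.c_[p[0]+.008*np.cos(a),p[1]+.008*np.sin(a),0*a+.121])-[215,200])*4.5;print(p,q.min(0),q.max(0))
  P=np.array(p)+[0,-.06]; q=(pix(c,np.c_[P[0]+.007*np.cos(a),P[1]+.007*np.sin(a),0*a+.165])-[215,200])*4.5;print(q.min(0),q.max(0))
```

```text
0.194 [ 0.49965905 -0.21322535  0.194     ] [ 78.83324874 137.54489887] [366.19132994 394.57145257]
0.1976 [ 0.49965504 -0.21118063  0.1976    ] [ 74.92855697 133.82792647] [370.09737627 397.85352693]
0.201 [ 0.49965126 -0.20924951  0.201     ] [ 71.04070066 130.12063116] [373.98661742 401.11615596]
[0.5016, -0.2169] [187.47209755  31.9914949 ] [279.68586001 118.25564504]
[188.86239813 506.35095888] [279.9798017 582.6963888]
[0.5026, -0.2163] [193.2184009   28.69641604] [285.50446852 115.09301083]
[195.35454401 503.02854419] [286.54840445 579.4958446 ]
```

Call:
carry_out --targets '[200,2.7,-4.5,-15,0,200,0,0,-15,0,200,0,0,0,0,200,0,0,0,0,200,0,0,0,0]'

```text
t: 5.55
eef_pos: [0.5034, -0.2173, 0.158]
tool_rot: [0.0, 0.707, 0.707, 0.0]
contact_force: [-0.3, 0.6, -1.2]
gripper_width: 0.372
grasp_force: 39.9
```

Run:
```python
from h import *
c=cam("wrist");save(c,"w4",k=1);cv2.imwrite("pics/w4c.png",cv2.resize(c["frame"][200:330,215:320,::-1],None,fx=4.5,fy=4.5,interpolation=cv2.INTER_CUBIC))
o=bot.get_obs();print(o["eef_pos"],o["t"],o["contact_force"])
E=o["eef_pos"]
U=lambda q:(q-[215,200])*4.5
print(U(pix(c,[[.5023,-.2165,.144],[.5023,-.2165,.121]])))
```

```text
[ 0.50345552 -0.21732068  0.15813902] 5.6 [-0.09518807 -0.33787729 -0.23306939]
[[217.95190858 169.14996002]
 [218.16386088 102.87747547]]
```

View pics/w4c.png

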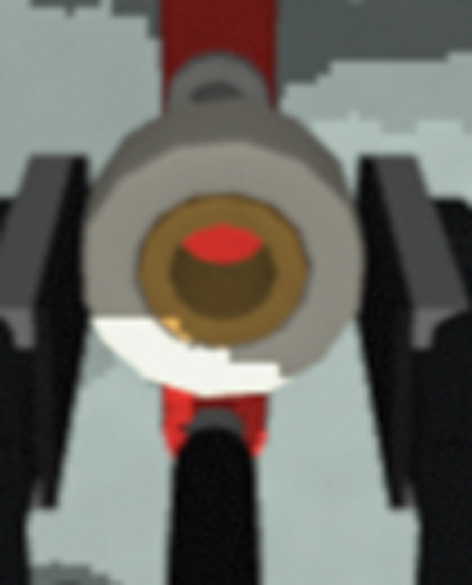

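Laterally aligned: the shoulder is at x≈220 and the roller at x≈222. Along the arm I correct by +0.7 mm and descend.

Call:
carry_out --targets '[200,0,0.7,-8,0,200,0,0,-4,0,200,0,0,-4,0,200,0,0,0,0,200,0,0,0,0]'

```text
t: 6.1
eef_pos: [0.503, -0.2165, 0.1416]
tool_rot: [-0.0, 0.707, 0.707, -0.0]
contact_force: [-0.0, 0.8, -0.3]
gripper_width: 0.375
grasp_force: 39.9
```

Call:
carry_out --targets '[200,0,0,-4,0,200,0,0,-4,0,200,0,0,-3,0,200,0,0,0,0,200,0,0,0,0]'

```text
t: 6.6
eef_pos: [0.503, -0.2164, 0.1306]
tool_rot: [-0.0, 0.707, 0.707, -0.0]
contact_force: [0.5, -0.5, -0.8]
gripper_width: 0.379
grasp_force: 39.9
```

Call:
carry_out --targets '[200,0,0,-2,0,200,0,0,-2,0,200,0,0,-1,0,200,0,0,0,0,200,0,0,0,0]'

```text
t: 7.1
eef_pos: [0.5031, -0.2164, 0.1257]
tool_rot: [-0.0, 0.707, 0.707, 0.0]
contact_force: [-1.2, 0.5, -0.1]
gripper_width: 0.374
grasp_force: 39.9
```

Run:
```python
from h import *
c=cam("wrist");save(c,"w5",k=1.5)
```

```text
(no output)
```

View pics/w5.png

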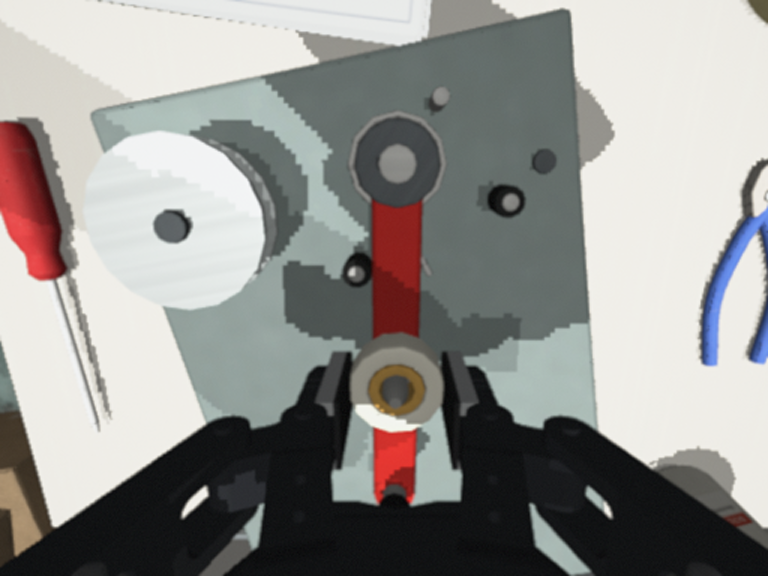

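The pin now stands in the bore at (397,390). I lower until it touches the shoulder.

Call:
carry_out --targets '[200,0,0,-1.5,0,200,0,0,-1.5,0,200,0,0,0,0,200,0,0,0,0]'

```text
t: 7.55
eef_pos: [0.5035, -0.2168, 0.1245]
tool_rot: [0.0, 0.707, 0.707, 0.001]
contact_force: [-5.0, 2.9, 18.0]
gripper_width: 0.378
grasp_force: 41.5
```

Call:
carry_out --targets '[200,0,0,0.8,0,150,0,0,0,0,120,0,0,0,0,100,0,0,0,0,100,0,0,0,0,100,0,0,0,0]'

```text
t: 8.15
eef_pos: [0.503, -0.2164, 0.1233]
tool_rot: [-0.0, 0.707, 0.707, -0.0]
contact_force: [-1.0, 0.1, -0.6]
gripper_width: 0.609
grasp_force: 0.0
```

Call:
carry_out --targets '[100,0,0,10,0,100,0,0,15,0,100,0,0,25,0,100,0,0,27,0,100,0,0,0,0,100,0,0,0,0]'

```text
t: 8.75
eef_pos: [0.5036, -0.2165, 0.2019]
tool_rot: [0.001, 0.707, 0.707, 0.001]
contact_force: [-0.3, 0.5, -0.4]
gripper_width: 0.611
grasp_force: 0.0
```

Run:
```python
from h import *
c=cam("wrist");s=cam("scene");save(c,"w6");save(s,"s6")
a=cv2.resize(c["frame"][100:370,150:390,::-1],(480,540),interpolation=cv2.INTER_CUBIC);b=cv2.resize(s["frame"][180:315,255:335,::-1],(320,540),interpolation=cv2.INTER_CUBIC)
cv2.imwrite("pics/m6.png",np.hstack([a,b]))
o=bot.get_obs();print(o["eef_pos"],o["t"])
print((pix(c,[[.5026,-.2163,.135],[.502,-.2763,.165]])-[150,100])*2)
```

```text
[ 0.50272821 -0.21612937  0.20034875] 8.85
[[226.77049018 217.53337912]
 [225.43059743 398.86245779]]
```

View pics/m6.png

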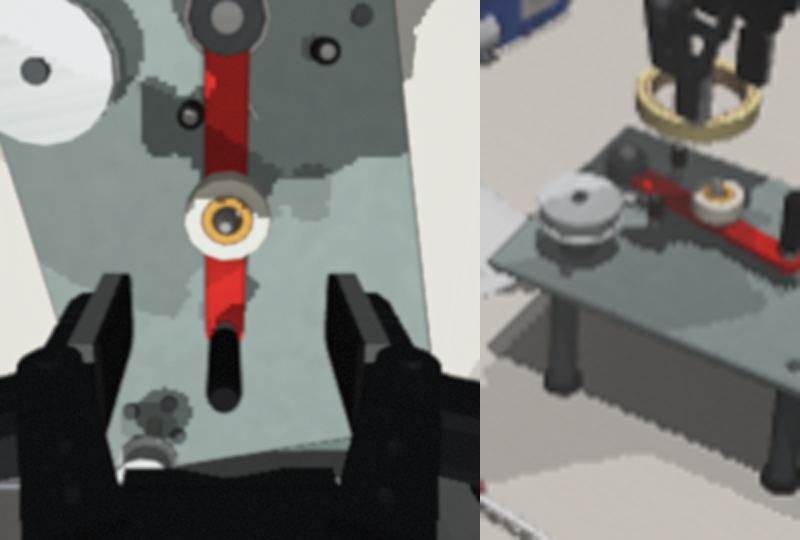

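The roller sits flat on its shoulder with the pin through the bore. The post's top is at (225,397), as predicted. Next I go to the post and grip it.

Call:
carry_out --targets '[100,-0.5,-30,0,0,100,-0.5,-30,0,0,100,0,0,-20,0,100,0,0,-25,0,100,0,0,-23,0,100,0,0,0,0,160,0,0,0,0,220,0,0,0,0,255,0,0,0,0,255,0,0,0,0,255,0,0,0,0,255,0,0,0,0,255,0,0,0,0,255,0,0,0,0]' --newtons 70

```text
t: 10.25
eef_pos: [0.5023, -0.2769, 0.1337]
tool_rot: [0.001, 0.707, 0.707, 0.0]
contact_force: [-2.1, 0.2, 6.6]
gripper_width: 0.141
grasp_force: 68.4
```

Run:
```python
from h import *
o=bot.get_obs();print(o["eef_pos"],o["t"],o["contact_force"],o["gripper_width"])
c=np.array([.503,-.1415]); r=.135
f=lambda a:c+r*np.array([np.cos(np.radians(a)),np.sin(np.radians(a))])
A=-90.5+np.arange(0,18)*3.05
for a,b in zip(A,A[1:]): print(round(b,1),((f(b)-f(a))*1000).round(1))
```

```text
[ 0.50226629 -0.27686228  0.13368532] 10.25 [-2.08326857  0.24618063  6.58643708] 0.14072388414481746
-87.4 [7.2 0.1]
-84.4 [7.2 0.5]
-81.4 [7.1 0.9]
-78.3 [7.1 1.3]
-75.2 [7.  1.6]
-72.2 [6.9 2. ]
-69.2 [6.8 2.4]
-66.1 [6.6 2.7]
-63.0 [6.5 3.1]
-60.0 [6.3 3.4]
-57.0 [6.1 3.8]
-53.9 [5.9 4.1]
-50.8 [5.7 4.4]
-47.8 [5.4 4.7]
-44.8 [5.2 5. ]
-41.7 [4.9 5.2]
-38.7 [4.6 5.5]
```

Call:
carry_out --targets '[255,7.2,0.1,0,3.05,255,7.2,0.5,0,3.05,255,7.1,0.9,0,3.05,255,7.1,1.3,0,3.05,255,7,1.6,0,3.05,255,6.9,2,0,3.05,255,6.8,2.4,0,3.05,255,6.6,2.7,0,3.05,255,6.5,3.1,0,3.05,255,0,0,0,0]'

```text
t: 11.25
eef_pos: [0.5647, -0.2621, 0.1337]
tool_rot: [0.0, 0.518, 0.855, -0.0]
contact_force: [-6.3, 0.2, 7.5]
gripper_width: 0.14
grasp_force: 68.6
```

Call:
carry_out --targets '[255,6.3,3.4,0,3.05,255,6.1,3.8,0,3.05,255,5.9,4.1,0,3.05,255,5.7,4.4,0,3.05,255,5.4,4.7,0,3.05,255,5.2,5,0,3.05,255,4.9,5.2,0,3.05,255,0,0,0,0,255,0,0,0,0]'

```text
t: 12.15
eef_pos: [0.6029, -0.2326, 0.1337]
tool_rot: [-0.0, 0.352, 0.936, -0.001]
contact_force: [-6.1, -1.2, 6.2]
gripper_width: 0.139
grasp_force: 68.5
```

Call:
carry_out --targets '[255,2.3,2.7,0,1.5,255,1.2,1.4,0,0.8,255,0,0,0,0,255,0,0,0,0]'

```text
t: 12.55
eef_pos: [0.6063, -0.2287, 0.1337]
tool_rot: [-0.0, 0.334, 0.943, -0.001]
contact_force: [-5.5, -2.3, 6.9]
gripper_width: 0.139
grasp_force: 68.5
```

Call:
carry_out --targets '[255,1.2,1.5,0,0.8,255,0.6,0.8,0,0.4,255,0,0,0,0,255,0,0,0,0]'

```text
t: 12.95
eef_pos: [0.6078, -0.2269, 0.1337]
tool_rot: [-0.0, 0.324, 0.946, -0.001]
contact_force: [-6.7, -1.7, 7.3]
gripper_width: 0.137
grasp_force: 68.5
```

Call:
carry_out --targets '[255,1.2,1.5,0,0.8,255,1.2,1.5,0,0.8,255,0,0,0,0,255,0,0,0,0]'

```text
t: 13.35
eef_pos: [0.608, -0.2266, 0.1336]
tool_rot: [-0.001, 0.312, 0.95, -0.002]
contact_force: [-11.3, -6.0, 9.0]
gripper_width: 0.136
grasp_force: 69.2
```

The stop is reached: there is no further travel and the force is up. I'll press in slightly for margin.

Call:
carry_out --targets '[255,1,1.2,0,0,255,0,0,0,0,255,0,0,0,0,255,0,0,0,0]'

```text
t: 13.75
eef_pos: [0.6082, -0.2265, 0.1336]
tool_rot: [-0.002, 0.313, 0.95, -0.003]
contact_force: [-13.5, -7.5, 9.7]
gripper_width: 0.143
grasp_force: 69.4
```

Run:
```python
from h import *
c=cam("wrist");s=cam("scene");t=cam("top")
a=cv2.resize(c["frame"][60:370,130:410,::-1],(400,443),interpolation=cv2.INTER_CUBIC);b=cv2.resize(s["frame"][150:308,240:380,::-1],(393,443),interpolation=cv2.INTER_CUBIC)
cv2.imwrite("pics/m7.png",np.hstack([a,b]))
o=bot.get_obs();print(o["eef_pos"],o["t"],o["contact_force"])
```

```text
[ 0.60816491 -0.22646828  0.1335913 ] 13.9 [-13.05089694  -8.86089436   9.73088597]
```

View pics/m7.png

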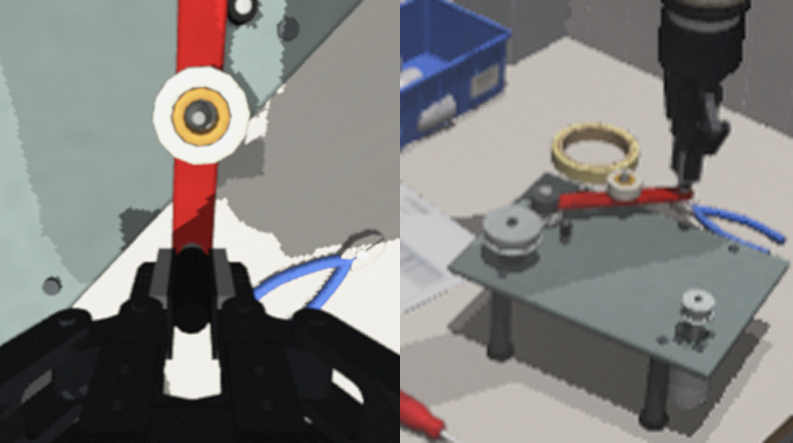

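The arm is against its stop pin at (240,8), the roller is seated at (201,117), and the post is held between the pads, clear of the roller.

```bash
python3 -c "
from station import bot
print(bot.hand_in())"
```

```text
the job is handed in; nothing more can be done
None
```

The roller sits flat on its shoulder over the pin, the gripper is holding the tensioner arm fully against its stop by the black post, and I handed the job in at about 14 s; the judging result was not shown.

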